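Put the plug gauges back in their own wells and shut the case

ROBOT

A 6-joint arm with a two-finger parallel gripper is mounted at the origin on a cart in front of the work surface, level with it; the furniture and walls round the work are solid. World frame = base frame: x ahead of the robot, y to its left, z up, the work surface at z = 0. Lengths are in mm, angles in degrees, forces in N, time in s.
With the tool pointing down it reaches from about 350 to 850 mm from the base axis. Payload 8.1 kg.
Tool frame: the origin (TCP) lies between the finger pads; the fingertips stand 22 mm ahead of it and the grasp point (between the pads) lies 3 mm ahead of it; z points along the fingers, y is the direction in which the jaws open and shut (so a half turn about z gives the same grasp; the last joint's range is limited). The gripper opens to 85 mm and grips with 20 to 120 N. Pads are 22 mm wide; open, the fingers measure 114 mm over their backs; the gripper's body (76 mm by 85 mm) begins 54 mm behind the grasp point. The pads swing forward as they close: fully open they stand 13 mm farther back than shut.
Start: joints at [70.336, 7.471, 85.268, -0, 87.261, -4.893], TCP at [152.95, 580.183, 253.292] pointing down, gripper open.
Joint ranges: [-169.43, 169.43], [-51.17, 129.36], [1.28, 143.12], [-76.62, 256.62], [0, 156.53], [-152.29, 152.29]. Speed limits (degrees/s): [136.94, 136.94, 159.86, 180, 180, 180].

INTERFACE

Orientations are given as [roll, pitch, yaw] about the fixed x, y, z axes, in that order (R = Rz(yaw) Ry(pitch) Rx(roll)).
In Python, from bench import r gives the robot as it stands.
- The arm moves only by the tool drive_tool, never from a script. Its argument "moves" is a list of rows, each a list of 2 entries, a list of its own where there are three numbers: the shift along the world's x, y, z in mm, then the turn about the world's z in degrees. A call has exactly 8 rows; each row is the pose to reach, as a shift and turn from the pose commanded when the call began; what a row does not reach only later rows make up. A row lasts 1/12 s, in which the tool goes at most 41.7 mm and 7.16 degrees, less where a joint would pass 70% of its speed; a pose out of reach is approached as far as the arm can. A call with a gripper value outside its range is refused whole. "fingers" is the finger opening in mm, from 0 to 85.4, set as the call begins (left out, the last holds). The fingers move at their own pace and stop on an object; "squeeze" is the grip in N (left out, the last holds). Time passes only in rows, so rows that repeat a pose let the fingers close, or fill a call up. It gives the time, the measured TCP pose, the force and the opening at its end, in the units of the state.
- r.sense(): the state, without advancing time (a new reading comes with each control period).
- r.snapshot(name): name is "scene" or "top" or "wrist"; returns a dict with "pixels" (384x512x3 uint8, red, green, blue), "camera_matrix" (3x3 intrinsics, pixels), "xyz" and "orientation" of the camera in the world. Camera axes: x right, y down, z forward; pixel columns grow to the right and rows downward; lengths in mm; the calibration is good to about 2 mm. A picture is of the moment at which its call begins. There is no depth.
- r.hand_in(): hands the job in, once; it reports no verdict.
The state is a dict: "time": time; "joint_pos": joint angles; "qd": joint speeds; "joint_efforts": joint torques, N m; "tool_pos": TCP position; "tcp_rot": TCP orientation; "ft_force": force on the tool from outside, world axes, zero at the start; "wrist_torque": the same for the moment, N m; "finger_gap": finger opening in mm.
Only numpy, scipy, OpenCV 4.12 (cv2) and the standard library are available. Lean on these libraries where they do the work, as an engineer would, in place of code of your own. Each camera call takes 0.05 s, during which the arm holds its last target.

TASK

The three bung-hole gauges were put back in the wrong wells of their wooden case, so it cannot be shut. Change them round, so that each stands right down in the well bored for its size (small, medium, large); there is room on the bench to set one aside meanwhile. Then close the lid fully.

Things in the scene. Friction and masses are not known exactly. Their poses are not given: they have to be found in the camera images.
- gauge_small: Small plug gauge, about 90 g: a steel disc 26 mm across, 20 mm thick, with a dark ribbed round handle 18 mm across rising from its middle, 64 mm tall in all. Stands upright on its disc. Origin: centre of the disc's underside, z up. The handle reaches from 27 to 64 mm above it; grip about 50 mm above it, so that the fingertips clear the case rim.
- gauge_medium: Medium plug gauge, about 150 g: a steel disc 41 mm across, 20 mm thick, with a dark ribbed round handle 18 mm across rising from its middle, 64 mm tall in all. Stands upright on its disc. Origin: centre of the disc's underside, z up. The handle reaches from 27 to 64 mm above it; grip about 50 mm above it, so that the fingertips clear the case rim.
- gauge_large: Large plug gauge, about 240 g: a steel disc 56 mm across, 20 mm thick, with a dark ribbed round handle 18 mm across rising from its middle, 64 mm tall in all. Stands upright on its disc. Origin: centre of the disc's underside, z up. The handle reaches from 27 to 64 mm above it; grip about 50 mm above it, so that the fingertips clear the case rim.
- well_small: Wooden block with the small bore, one of three fixed in a row in the case, in any order; 80 x 74 x 30 mm. Bore 36 mm across, 24 mm deep, for the small gauge. Origin: centre of the block's underside, under the bore; bore bottom 6 mm above it, top 30 mm. y runs along the row, x across it to the hinge. At the start the medium gauge stands on top of it.
- well_medium: Wooden block with the medium bore, one of three fixed in a row in the case, in any order; 80 x 74 x 30 mm. Bore 51 mm across, 24 mm deep, for the medium gauge. Origin: centre of the block's underside, under the bore; bore bottom 6 mm above it, top 30 mm. y runs along the row, x across it to the hinge. At the start the large gauge stands on top of it.
- well_large: Wooden block with the large bore, one of three fixed in a row in the case, in any order; 80 x 74 x 30 mm. Bore 66 mm across, 24 mm deep, for the large gauge. Origin: centre of the block's underside, under the bore; bore bottom 6 mm above it, top 30 mm. y runs along the row, x across it to the hinge. At the start the small gauge stands loose in it, off centre.
- lid (a joint): Angle of the case's hinged lid: 0 shut, grows as it opens; starts about 1.9 rad open, leaning back behind the case. A stiff hinge (about 0.18 N m) holds it at any angle.
- hinge (a point): Middle of the hinge line, on the back top edge of the fixed wooden case (238 x 96 mm, rim 38 mm above the bench, 88 mm high when shut). x points from the case's front to its back, y lies along the hinge, z up. Front face 96 mm and bores' middles 48 mm in front (-x) of it. The lid, a hollow shell 50 mm deep, turns about this y. The bench beside its right end (-y) is free.
- lid_pull (a point): Grip point of the lid's pull, a straight brass bar 12 mm wide (along y), 16 mm thick, standing 30 mm out of the middle of the lid's front face; the point lies on its axis, 22 mm out. Lid shut: 118 mm in front (-x) of the hinge line, 25 mm above it; it circles about that line. Lid open: the bar points up and back; pinch it from above, fingers closing along y; it turns between them.
There are look-alikes about, which are no part of the job. What is shaped like the gauge_large but orange or turquoise is not meant.

How it is judged (in metres and radians):
On the way:
1. all three gauges stand in their own wells, the lid still open (horizontal distance between gauge_small and well_small below 0.01 m and z of gauge_small in the frame of well_small below 0.01 m and angle between each of gauge_small, gauge_medium, gauge_large's own z axis and vertical below 0.1 rad and horizontal distance between gauge_medium and well_medium below 0.01 m and z of gauge_medium in the frame of well_medium below 0.01 m and horizontal distance between gauge_large and well_large below 0.01 m and z of gauge_large in the frame of well_large below 0.01 m and value of joint lid above 1 rad), for 0.2 s.
At the end, for the whole second after the job is handed in: Each gauge stands upright at the bottom of the well of its own size (within 10 mm of the well's middle, underside no more than 4 mm above the bore's bottom), the lid is shut to within 0.07 rad (about 6 mm at its front edge), and everything is released and at rest (horizontal distance between gauge_small and well_small below 0.01 m and z of gauge_small in the frame of well_small below 0.01 m and angle between each of gauge_small, gauge_medium, gauge_large's own z axis and vertical below 0.1 rad and horizontal distance between gauge_medium and well_medium below 0.01 m and z of gauge_medium in the frame of well_medium below 0.01 m and horizontal distance between gauge_large and well_large below 0.01 m and z of gauge_large in the frame of well_large below 0.01 m and linear speed of each of gauge_small, gauge_medium, gauge_large below 0.02 m/s and value of joint lid below 0.07 rad); the robot touches nothing.
It also fails if it takes over 104 s, if anything falls off the work surface, if the arm or the gripper's body presses on something with over 40 N, if the wrist force passes 120 N, or if a joint passes its speed limit or range.

## Working session

There is one attempt and no reset: what is moved stays moved. The work goes in short steps, Python scripts to look and compute and a tool call to move; the robot and the scene stay as the last step left them, time stands still between calls to the robot, and variables do not carry over. Pictures are saved under pics/ and viewed, and the job is handed in when it is done.

Besides the shell and the picture viewer there is one more tool, called after "Emit:" by a JSON object that holds its "method" and its "body", one argument or row to a line. drive_tool: Moves the arm, as the interface text tells. Its arguments: {"type":"object","properties":{"moves":{"type":"array","items":{"type":"array"}},"fingers":{"type":"number"},"squeeze":{"type":"number"}},"required":["moves"]}

```bash
ls; mkdir -p pics; cat > h.py <<'E'
import cv2,numpy as np,pickle
from bench import r
def snap(n,f):
    s=r.snapshot(n); pickle.dump(s,open(f'pics/{f}.pkl','wb')); cv2.imwrite(f'pics/{f}.png',cv2.cvtColor(np.array(s['pixels']),cv2.COLOR_RGB2BGR)); return s
def crop(f,u0,v0,u1,v1,k,o):
    im=cv2.imread(f'pics/{f}.png')[v0:v1,u0:u1]; cv2.imwrite(f'pics/{o}.png',cv2.resize(im,None,fx=k,fy=k,interpolation=cv2.INTER_CUBIC))
E
python3 - <<'E'
from h import *
for n in("scene","top","wrist"):
    s=snap(n,n+"0"); print(n,np.array(s['camera_matrix']).tolist(),s['xyz'],s['orientation'])
print(r.sense())
E
```

```text
pics
scene [[364.3108574217743, 0.0, 258.69985456742154], [0.0, 364.3108574217743, 192.59122465039763], [0.0, 0.0, 1.0]] [238.86219922 520.30661609 590.60349924] [-129.56931142    0.34606964 -155.43155714]
top [[409.7207148662007, 0.0, 249.23874781115305], [0.0, 409.7207148662007, 194.80464891903523], [0.0, 0.0, 1.0]] [375.21625474 -88.95414739 925.19275214] [-1.69642477e+02  3.90130383e-02 -8.91617527e+01]
wrist [[329.7877539185195, 0.0, 260.3516238031294], [0.0, 329.7877539185195, 195.0038298260631], [0.0, 0.0, 1.0]] [ 82.45055525 597.93487972 373.81978054] [1.63503352e+02 7.57826297e-02 7.52603886e+01]
{'time': 0.15, 'joint_pos': array([ 7.03351082e+01,  7.50658775e+00,  8.53161490e+01, -9.33756953e-04,
        8.72615412e+01, -4.89304675e+00]), 'qd': array([ 0.03970403, -0.0777366 , -0.08363759,  0.02833609,  0.02733225,
        0.01942511]), 'joint_efforts': array([ 7.67254696e-04, -5.70064902e+01, -5.01157486e+01, -1.26383602e-04,
        9.60153207e-03,  3.57114880e-05]), 'tool_pos': array([152.83081197, 579.7951112 , 252.45906404]), 'tcp_rot': array([-1.79915950e+02, -6.25934114e-03,  1.65228196e+02]), 'ft_force': array([-0.41624189,  1.03197524, -0.07953305]), 'wrist_torque': array([ 0.01098267,  0.04420552, -0.01885995]), 'finger_gap': 85.53852019604909}
```

View pics/scene0.png

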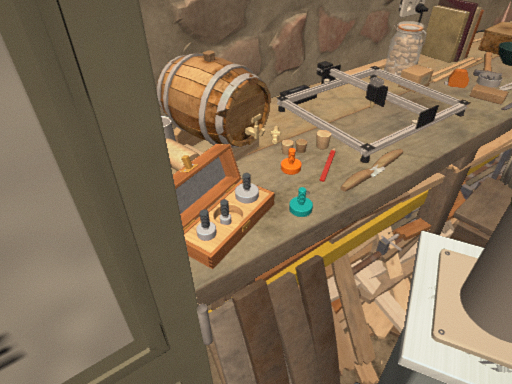

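View pics/top0.png

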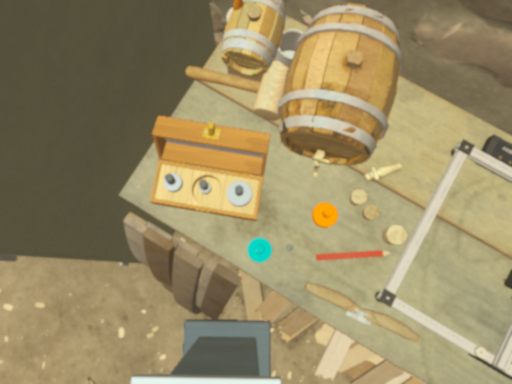

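View pics/wrist0.png

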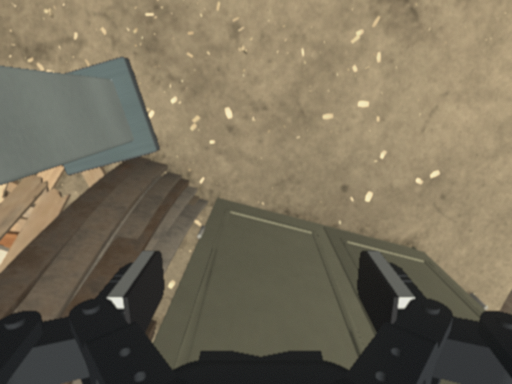

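```bash
cat >> h.py <<'E'
from scipy.spatial.transform import Rotation as Ro
def load(f): return pickle.load(open(f'pics/{f}.pkl','rb'))
def ray(s,u,v):
    K=np.array(s['camera_matrix']);R=Ro.from_euler('xyz',s['orientation'],degrees=True).as_matrix()
    d=R@np.linalg.solve(K,[u,v,1.]); return np.array(s['xyz']),d
def atz(s,u,v,z):
    c,d=ray(s,u,v); return c+d*(z-c[2])/d[2]
def proj(s,p):
    K=np.array(s['camera_matrix']);R=Ro.from_euler('xyz',s['orientation'],degrees=True).as_matrix()
    q=K@(R.T@(np.array(p)-np.array(s['xyz']))); return q[:2]/q[2]
E
python3 - <<'E'
from h import *
sc,tp,wr=[load(n+'0') for n in('scene','top','wrist')]
for s,us in((sc,[(130,0),(167,190),(205,384)]),(tp,[(0,255),(60,255),(125,255)]),(wr,[(215,200),(160,360)])):
    for u in us:
        c,d=ray(s,*u); print(c.round(),d.round(3),'az',np.degrees(np.arctan2(d[1],d[0])).round(2))
# door vertical line: intersect horizontal directions from wrist & scene
def inter(a,b):
    c1,d1=a;c2,d2=b
    t=np.linalg.solve(np.c_[d1[:2],-d2[:2]],(c2-c1)[:2]); return (c1+d1*t[0]).round(),(c2+d2*t[1]).round()
print(inter(ray(sc,167,190),ray(tp,60,255)))
print(inter(ray(sc,167,190),ray(wr,190,270)),inter(ray(tp,60,255),ray(wr,190,270)))
for f,a,k in(('top0',(140,100,280,230),5),('scene0',(170,130,300,270),5)):
    crop(f,*a,k,f+'c')
E
```

```text
[239. 520. 591.] [ 0.783 -0.86  -0.227] az -47.68
[239. 520. 591.] [ 0.555 -0.599 -0.63 ] az -47.19
[239. 520. 591.] [ 0.321 -0.333 -1.041] az -46.02
[375. -89. 925.] [ 0.026  0.609 -1.01 ] az 87.52
[375. -89. 925.] [ 0.028  0.463 -1.01 ] az 86.48
[375. -89. 925.] [ 0.031  0.304 -1.01 ] az 84.22
[ 82. 598. 374.] [ 0.253 -0.21  -0.954] az -39.68
[ 82. 598. 374.] [ 0.661 -0.49  -0.816] az -36.53
(array([402., 344., 405.]), array([402., 344., -20.]))
(array([385., 363., 425.]), array([ 385.,  363., -253.])) (array([402., 349., -30.]), array([ 402.,  349., -290.]))
```

View pics/top0c.png

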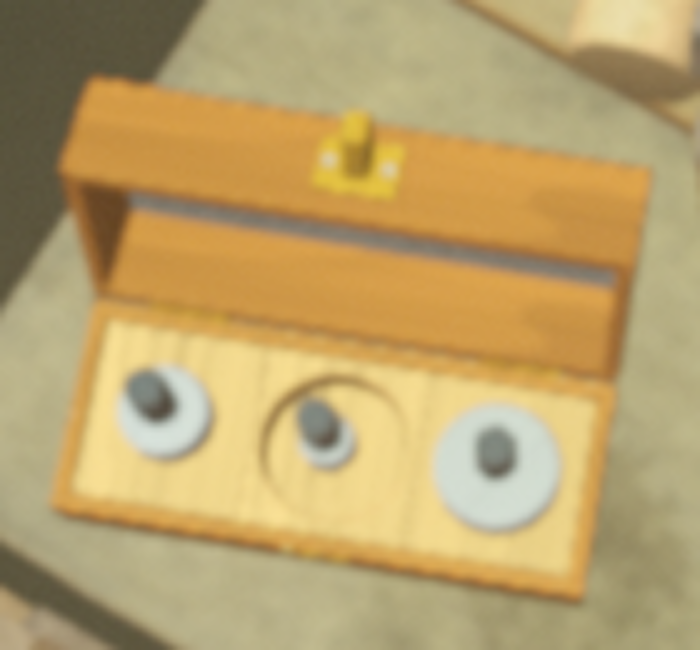

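View pics/scene0c.png

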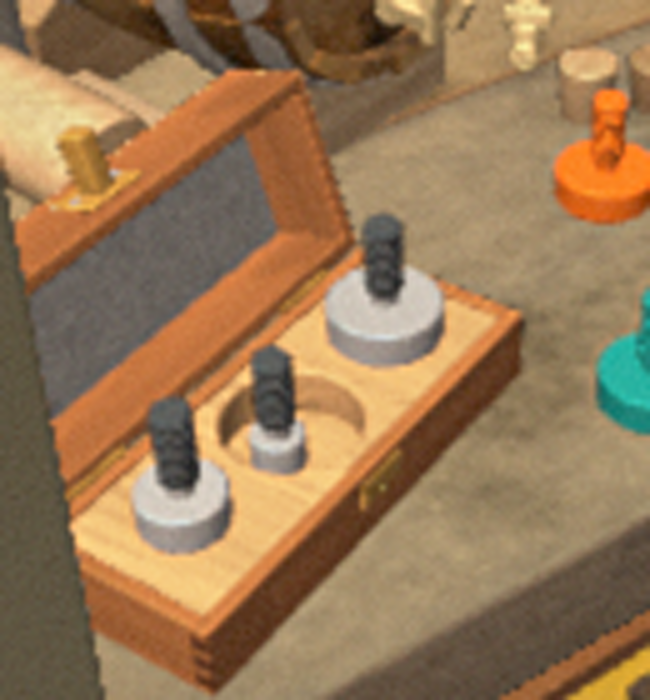

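```bash
python3 - <<'E'
from h import *
from scipy.optimize import least_squares
tp,sc=load('top0'),load('scene0')
pt=lambda s,p,z,o:atz(s,p[0]/5+o[0],p[1]/5+o[1],z)
ot=(140,100);os_=(170,130)
for n,p in dict(FL=(57,503),FR=(583,588),BL=(97,300),BR=(615,380)).items(): print(n,pt(tp,p,38,ot).round(1))
print('sceneFR',pt(sc,(523,316),38,os_).round(1),'FL',pt(sc,(210,632),38,os_).round(1))
# discs: centre of top face
print('med',pt(tp,(165,410),50,ot).round(1),pt(sc,(181,497),50,os_).round(1))
print('large',pt(tp,(498,464),50,ot).round(1),pt(sc,(385,305),50,os_).round(1))
print('small',pt(tp,(327,440),26,ot).round(1),pt(sc,(277,437),26,os_).round(1))
# handle tops
print('medh',pt(tp,(143,388),94,ot).round(1),pt(sc,(170,407),94,os_).round(1))
print('largeh',pt(tp,(494,435),94,ot).round(1),pt(sc,(384,222),94,os_).round(1))
print('smallh',pt(tp,(314,407),70,ot).round(1),pt(sc,(272,355),70,os_).round(1))
print('bore L',pt(tp,(333,447),30,ot).round(1))
a=ray(tp,140+358/5,100+118/5);b=ray(sc,170+80/5,130+132/5)
M=np.c_[a[1],-b[1]];t=np.linalg.lstsq(M,b[0]-a[0],rcond=None)[0];print('pulltip',a[0]+a[1]*t[0],b[0]+b[1]*t[1])
print('orange',atz(tp,325,215,20),'turq',atz(tp,260,250,20))
E
```

```text
FL [521.3 128.7  38. ]
FR [ 487.1 -102.8   38. ]
BL [613.5 116.1  38. ]
BR [ 580.2 -115.9   38. ]
sceneFR [484.5 -99.9  38. ] FL [521.8 130.3  38. ]
med [561.2  80.9  50. ] [563.5  80.5  50. ]
large [539.3 -65.   50. ] [541.3 -67.4  50. ]
small [553.6  12.4  26. ] [558.   10.7  26. ]
medh [561.  82.  94.] [567.4  74.3  94. ]
largeh [543.2 -64.3  94. ] [543.2 -73.1  94. ]
smallh [559.1  13.5  70. ] [560.    5.5  70. ]
bore L [549.7   9.2  30. ]
pulltip [659.13887853  -9.60631018 151.17558393] [657.18254455 -10.47875451 150.36852942]
orange [ 497.39018214 -255.17909967   20.        ] turq [ 417.99949993 -111.30168423   20.        ]
```

Emit:
{"method": "drive_tool", "body": {
  "moves": [
    [[5,-38,0],0],
    [[10,-76,0],0],
    [[15,-114,0],0],
    [[20,-152,0],1],
    [[30,-190,0],2],
    [[45,-225,0],3],
    [[65,-257,0],4],
    [[88,-287,0],6]
  ]
}}

```text
time: 0.82
tool_pos: [240.7, 291.5, 253.1]
tcp_rot: [180.0, 0.0, 171.3]
ft_force: [1.4, 0.8, 0.8]
finger_gap: 85.3
```

Emit:
{"method": "drive_tool", "body": {
  "moves": [
    [[23,-30,0],0],
    [[48,-60,0],0],
    [[75,-90,0],0],
    [[102,-120,0],0],
    [[129,-150,0],0],
    [[158,-178,0],0],
    [[187,-206,0],0],
    [[205,-225,0],0]
  ]
}}

```text
time: 1.48
tool_pos: [447.7, 65.3, 253.1]
tcp_rot: [-180.0, 0.0, 171.1]
ft_force: [0.9, 0.5, 1.2]
finger_gap: 85.0
```

```bash
python3 - <<'E'
from h import *
s=snap('wrist','w1'); print(s['xyz'],s['orientation'],r.sense()['tool_pos'])
im=cv2.imread('pics/w1.png');cv2.imwrite('pics/w1b.png',cv2.resize(im,None,fx=1.5,fy=1.5,interpolation=cv2.INTER_CUBIC))
E
```

```text
[375.73894636  76.08712844 374.4850489 ] [1.63455692e+02 1.29684889e-02 8.11503574e+01] [449.35110428  63.1076351  252.87292392]
```

View pics/w1b.png

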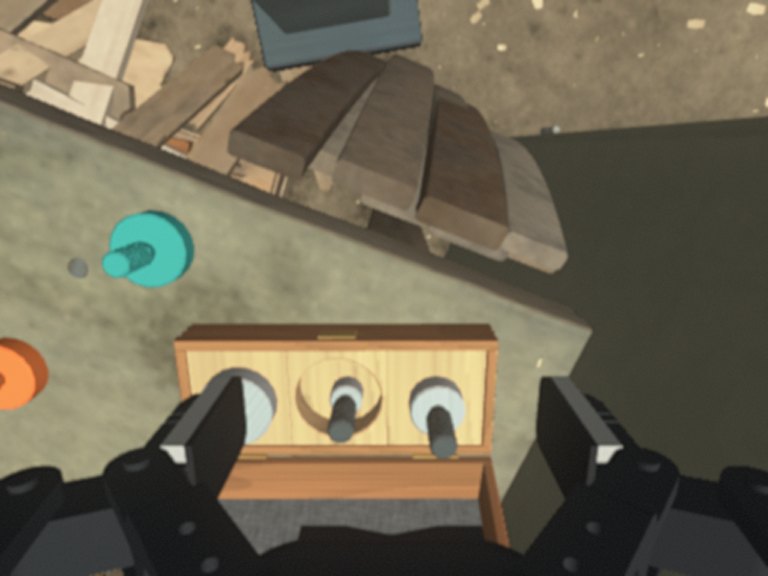

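```bash
python3 - <<'E'
from h import *
s=load('w1')
for n,u,v,z in [('FL',497,338,38),('FR',177,341,38),('BL',497,457,38),('medh',444,447,94),('medd',438,408,50),('smallh',341,430,70),('smalld',347,392,26),('bore',339,397,30),('lat',337,337,38)]:
    print(n,atz(s,u/1.5,v/1.5,z).round(1))
c=np.array([550.5,7,0]);Y=np.array([np.sin(np.radians(8.5)),np.cos(np.radians(8.5)),0])
for k in(-1,0,1): print(k,(c+74*k*Y).round(1), (proj(s,c+74*k*Y+[0,0,30])*1.5).round())
E
```

```text
FL [520.6 132.1  38. ]
FR [487.  -99.3  38. ]
BL [620.9 122.7  38. ]
medh [567.2  81.5  94. ]
medd [563.9  82.   50. ]
smallh [559.   12.4  70. ]
smalld [552.9  14.   26. ]
bore [554.2   7.8  30. ]
lat [501.9  16.9  38. ]
-1 [539.6 -66.2   0. ] [241. 393.]
0 [550.5   7.    0. ] [337. 393.]
1 [561.4  80.2   0. ] [433. 392.]
```

```bash
python3 - <<'E'
from h import *
for i in range(3):
    snap('wrist','tmp');x=r.sense(); print(x['time'],x['tool_pos'],x['tcp_rot'],x['qd'].round(2))
E
```

```text
1.5833 [447.66087128  65.11810983 252.75753425] [-1.79937790e+02 -2.09223371e-02  1.70984312e+02] [ 3.61 -2.49  2.23  1.55  1.85  3.37]
1.6333 [446.48021016  66.63094309 252.70751689] [-1.79979655e+02 -8.07068408e-02  1.71032720e+02] [ 2.72 -1.96  1.51  0.59  0.76  1.24]
1.6833 [445.81495459  67.65856599 252.75591519] [-1.79998308e+02 -8.89275809e-02  1.71119008e+02] [ 2.1  -1.41  0.91  0.19  0.27  0.3 ]
```

Emit:
{"method": "drive_tool", "body": {
  "moves": [
    [[30,3,-20],0],
    [[62,7,-45],0],
    [[92,10,-70],0],
    [[112,13,-90],0],
    [[117,13,-105],0],
    [[117,13,-110],0],
    [[117,13,-110],0],
    [[117,13,-110],0]
  ],
  "fingers": 40,
  "squeeze": 40
}}

```text
time: 2.35
tool_pos: [562.1, 82.0, 143.9]
tcp_rot: [180.0, -0.0, 171.3]
ft_force: [-0.5, 0.8, -0.3]
finger_gap: 39.8
```

```bash
python3 - <<'E'
from h import *
s=snap('wrist','w2'); print(s['xyz'],s['orientation'],r.sense()['tool_pos'])
im=cv2.imread('pics/w2.png');cv2.imwrite('pics/w2b.png',cv2.resize(im,None,fx=1.5,fy=1.5,interpolation=cv2.INTER_CUBIC))
E
```

```text
[490.22572456  92.48034407 265.36184396] [ 1.63512040e+02 -2.15753057e-02  8.13237329e+01] [562.78295896  81.7979864  144.74368794]
```

View pics/w2b.png

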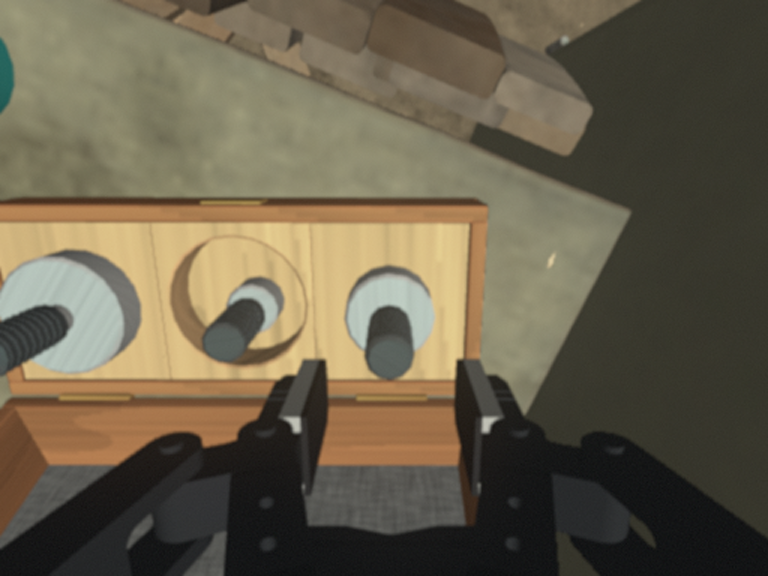

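```bash
python3 - <<'E'
from h import *
s=load('w2')
for n,u,v,z in [('medh',389,355,94),('medd',389,311,50),('smallh',227,340,70),('smalld',252,303,26),('bore',239,299,30),('larged',67,312,50),('FL',488,206,38),('FR',None,206,38)][:7]:
    print(n,atz(s,u/1.5,v/1.5,z).round(1))
E
```

```text
medh [564.5  80.6  94. ]
medd [561.9  80.9  50. ]
smallh [557.7  12.1  70. ]
smalld [555.2  11.5  26. ]
bore [551.    6.9  30. ]
larged [540.1 -65.3  50. ]
FL [522.8 132.5  38. ]
```

Emit:
{"method": "drive_tool", "body": {
  "moves": [
    [[0,-1,-20],0],
    [[0,-1,-40],0],
    [[0,-1,-55],0],
    [[0,-1,-60],0],
    [[0,-1,-60],0],
    [[0,-1,-60],0],
    [[0,-1,-60],0],
    [[0,-1,-60],0]
  ]
}}

```text
time: 3.07
tool_pos: [564.1, 80.3, 85.1]
tcp_rot: [180.0, 0.2, 171.2]
ft_force: [0.5, 0.0, 0.3]
finger_gap: 40.3
```

Emit:
{"method": "drive_tool", "body": {
  "moves": [
    [[0,0,0],0],
    [[0,0,0],0],
    [[0,0,0],0],
    [[0,0,0],0],
    [[0,0,0],0],
    [[0,0,0],0],
    [[0,0,0],0],
    [[0,0,0],0]
  ],
  "fingers": 10
}}

```text
time: 3.73
tool_pos: [563.5, 80.0, 84.1]
tcp_rot: [-180.0, 0.1, 171.2]
ft_force: [-0.3, -1.4, 5.5]
finger_gap: 17.2
```

Emit:
{"method": "drive_tool", "body": {
  "moves": [
    [[0,0,35],0],
    [[0,0,70],0],
    [[-4,-25,85],0],
    [[-10,-62,88],0],
    [[-17,-102,88],0],
    [[-23,-142,88],0],
    [[-29,-181,88],0],
    [[-35,-217,88],0]
  ]
}}

```text
time: 4.4
tool_pos: [527.0, -138.7, 171.0]
tcp_rot: [-180.0, -0.0, 171.2]
ft_force: [0.2, 0.1, -2.1]
finger_gap: 16.6
```

Emit:
{"method": "drive_tool", "body": {
  "moves": [
    [[-4,-25,0],0],
    [[-6,-37,-10],0],
    [[-6,-37,-40],0],
    [[-6,-37,-75],0],
    [[-6,-37,-105],0],
    [[-6,-37,-114],0],
    [[-6,-37,-117],0],
    [[-6,-37,-117],0]
  ]
}}

```text
time: 5.07
tool_pos: [521.7, -173.2, 53.8]
tcp_rot: [180.0, -0.1, 171.3]
ft_force: [-0.3, 0.3, -1.4]
finger_gap: 17.0
```

Emit:
{"method": "drive_tool", "body": {
  "moves": [
    [[0,0,0],0],
    [[0,0,0],0],
    [[0,0,0],0],
    [[0,0,0],0],
    [[0,0,0],0],
    [[0,0,0],0],
    [[0,0,0],0],
    [[0,0,0],0]
  ]
}}

```text
time: 5.73
tool_pos: [521.9, -173.8, 54.3]
tcp_rot: [180.0, 0.0, 171.2]
ft_force: [-0.6, 0.6, -1.8]
finger_gap: 16.6
```

Emit:
{"method": "drive_tool", "body": {
  "moves": [
    [[0,0,-1],0],
    [[0,0,-1],0],
    [[0,0,-1],0],
    [[0,0,-1],0],
    [[0,0,-1],0],
    [[0,0,-1],0],
    [[0,0,-1],0],
    [[0,0,-1],0]
  ]
}}

```text
time: 6.4
tool_pos: [522.0, -173.8, 53.3]
tcp_rot: [-180.0, 0.0, 171.2]
ft_force: [0.4, -0.5, -1.2]
finger_gap: 16.7
```

Emit:
{"method": "drive_tool", "body": {
  "moves": [
    [[0,0,0],0],
    [[0,0,0],0],
    [[0,0,0],0],
    [[0,0,0],0],
    [[0,0,0],0],
    [[0,0,20],0],
    [[0,0,50],0],
    [[0,0,80],0]
  ],
  "fingers": 40
}}

```text
time: 7.07
tool_pos: [520.8, -173.3, 133.0]
tcp_rot: [180.0, -0.2, 171.2]
ft_force: [1.1, 0.3, -0.1]
finger_gap: 40.0
```

Emit:
{"method": "drive_tool", "body": {
  "moves": [
    [[5,20,17],0],
    [[10,58,17],0],
    [[17,96,17],0],
    [[24,134,17],0],
    [[31,168,10],0],
    [[35,186,0],0],
    [[35,186,-5],0],
    [[35,186,-5],0]
  ]
}}

```text
time: 7.73
tool_pos: [556.0, 13.2, 126.7]
tcp_rot: [-180.0, -0.1, 171.4]
ft_force: [-0.5, -0.4, -0.5]
finger_gap: 40.3
```

```bash
python3 - <<'E'
from h import *
s=snap('wrist','w3'); print(s['xyz'],s['orientation'],r.sense()['tool_pos'])
im=cv2.imread('pics/w3.png');cv2.imwrite('pics/w3b.png',cv2.resize(im,None,fx=1.5,fy=1.5,interpolation=cv2.INTER_CUBIC))
E
```

```text
[484.28441693  23.5980869  248.38046568] [1.63639860e+02 8.51148399e-03 8.14036548e+01] [556.22272332  12.13413448 127.45762131]
```

View pics/w3b.png

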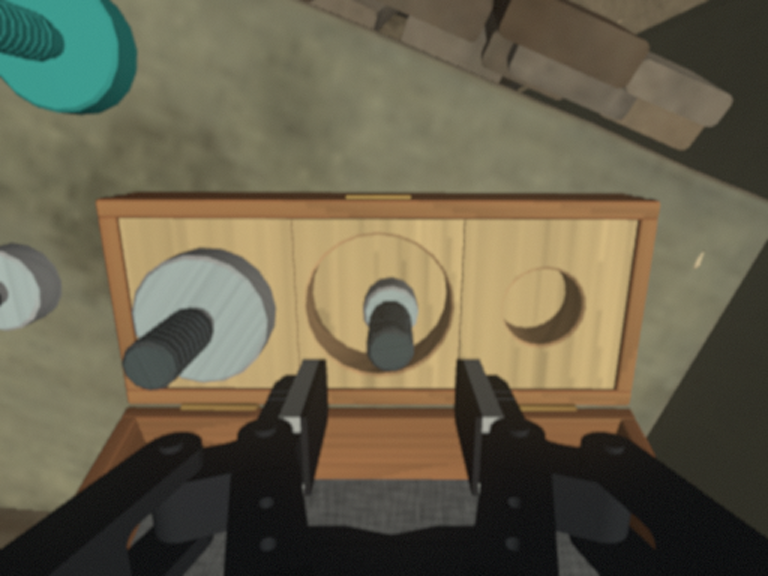

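```bash
python3 - <<'E'
from h import *
s=load('w3')
for n,u,v,z in [('wsmall',543.5,304.5,30),('wlarge',379.5,302,30),('smallh',390,349,70),('smalld',390,306,26),('larged',203,313,50),('largeh',148,365,94)]:
    print(n,atz(s,u/1.5,v/1.5,z).round(1))
E
```

```text
wsmall [564.   83.2  30. ]
wlarge [551.4   8.3  30. ]
smallh [558.7  12.1  70. ]
smalld [555.4  12.6  26. ]
larged [538.9 -64.9  50. ]
largeh [542.2 -68.5  94. ]
```

Emit:
{"method": "drive_tool", "body": {
  "moves": [
    [[0,0,-25],0],
    [[0,0,-50],0],
    [[0,0,-64],0],
    [[0,0,-69],0],
    [[0,0,-69],0],
    [[0,0,-69],0],
    [[0,0,-69],0],
    [[0,0,-69],0]
  ]
}}

```text
time: 8.45
tool_pos: [558.2, 11.8, 61.0]
tcp_rot: [180.0, 0.2, 171.2]
ft_force: [-0.1, -0.5, 0.1]
finger_gap: 40.3
```

Emit:
{"method": "drive_tool", "body": {
  "moves": [
    [[0,0,0],0],
    [[0,0,0],0],
    [[0,0,0],0],
    [[0,0,0],0],
    [[0,0,0],0],
    [[0,0,0],0],
    [[0,0,0],0],
    [[0,0,0],0]
  ],
  "fingers": 10
}}

```text
time: 9.12
tool_pos: [557.6, 12.2, 60.3]
tcp_rot: [180.0, 0.1, 171.2]
ft_force: [-1.3, 0.6, 6.3]
finger_gap: 16.7
```

Emit:
{"method": "drive_tool", "body": {
  "moves": [
    [[0,0,25],0],
    [[0,0,42],0],
    [[2,20,45],0],
    [[4,50,45],0],
    [[6,66,45],0],
    [[6,69,42],0],
    [[6,69,35],0],
    [[6,69,30],0]
  ]
}}

```text
time: 9.78
tool_pos: [562.5, 80.9, 88.1]
tcp_rot: [-180.0, -0.1, 171.3]
ft_force: [-0.5, -0.5, -1.4]
finger_gap: 17.0
```

```bash
python3 - <<'E'
from h import *
snap('wrist','tmp');snap('wrist','tmp')
s=snap('wrist','w4'); print(s['xyz'],s['orientation'],r.sense()['tool_pos'])
im=cv2.imread('pics/w4.png');cv2.imwrite('pics/w4b.png',cv2.resize(im,None,fx=1.5,fy=1.5,interpolation=cv2.INTER_CUBIC))
E
```

```text
[489.97219588  90.94297569 208.90042771] [1.63680910e+02 4.06779299e-02 8.12254205e+01] [561.91446863  80.18519737  87.88752167]
```

View pics/w4b.png

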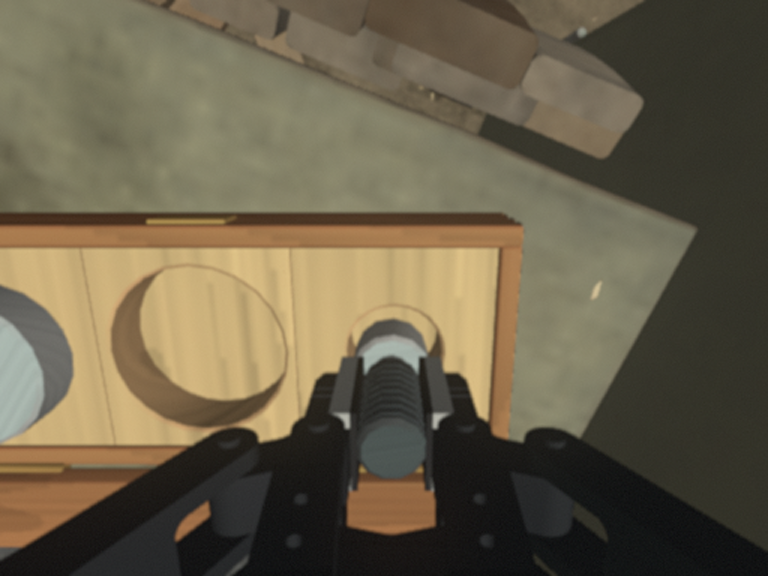

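```bash
python3 - <<'E'
from h import *
s=load('w4')
for n,u,v,z in [('bore front',395,305,30),('bore left',349,350,30),('bore right',442,350,30),('discfront bottom',390,320,36.),('disctop front',390,335,55),('handle top',392,448,99)]:
    print(n,atz(s,u/1.5,v/1.5,z).round(1))
E
```

```text
bore front [546.9  83.8  30. ]
bore left [562.3  63.2  30. ]
bore right [567.9  99.1  30. ]
discfront bottom [550.4  81.3  36. ]
disctop front [549.   81.5  55. ]
handle top [562.6  80.   99. ]
```

Emit:
{"method": "drive_tool", "body": {
  "moves": [
    [[1,1,-6],0],
    [[1,1,-14],0],
    [[1,1,-22],0],
    [[1,1,-27],0],
    [[1,1,-29],0],
    [[1,1,-30],0],
    [[1,1,-30],0],
    [[1,1,-30],0]
  ]
}}

```text
time: 10.6
tool_pos: [563.8, 82.0, 60.3]
tcp_rot: [-180.0, -0.0, 171.2]
ft_force: [-8.2, -0.7, 12.7]
finger_gap: 17.0
```

Emit:
{"method": "drive_tool", "body": {
  "moves": [
    [[0,0,0],0],
    [[0,0,0],0],
    [[0,0,0],0],
    [[0,0,0],0],
    [[0,0,0],0],
    [[0,0,0],0],
    [[0,0,0],0],
    [[0,0,0],0]
  ]
}}

```text
time: 11.27
tool_pos: [563.8, 82.0, 60.3]
tcp_rot: [-180.0, -0.0, 171.2]
ft_force: [-7.1, -2.1, 13.4]
finger_gap: 16.7
```

Emit:
{"method": "drive_tool", "body": {
  "moves": [
    [[0,0,0],0],
    [[0,0,0],0],
    [[0,0,0],0],
    [[0,0,0],0],
    [[0,0,10],0],
    [[0,0,35],0],
    [[0,0,65],0],
    [[0,0,80],0]
  ],
  "fingers": 40
}}

```text
time: 11.93
tool_pos: [565.4, 82.3, 143.3]
tcp_rot: [180.0, 0.2, 171.2]
ft_force: [0.4, 0.5, 1.2]
finger_gap: 40.3
```

Emit:
{"method": "drive_tool", "body": {
  "moves": [
    [[-4,-30,0],0],
    [[-10,-68,0],0],
    [[-16,-106,0],0],
    [[-22,-138,0],0],
    [[-23,-148,0],0],
    [[-23,-148,0],0],
    [[-23,-148,0],0],
    [[-23,-148,0],0]
  ]
}}

```text
time: 12.6
tool_pos: [541.2, -64.9, 139.6]
tcp_rot: [180.0, 0.0, 171.2]
ft_force: [0.7, 0.1, 0.3]
finger_gap: 40.3
```

```bash
python3 - <<'E'
from h import *
s=snap('wrist','w5'); print(s['xyz'],s['orientation'],r.sense()['tool_pos'])
im=cv2.imread('pics/w5.png');cv2.imwrite('pics/w5b.png',cv2.resize(im,None,fx=1.5,fy=1.5,interpolation=cv2.INTER_CUBIC))
E
```

```text
[469.2242204  -54.36101406 261.03017268] [ 1.63479259e+02 -5.09408127e-02  8.12792550e+01] [541.22435625 -64.58721598 139.47149028]
```

View pics/w5b.png

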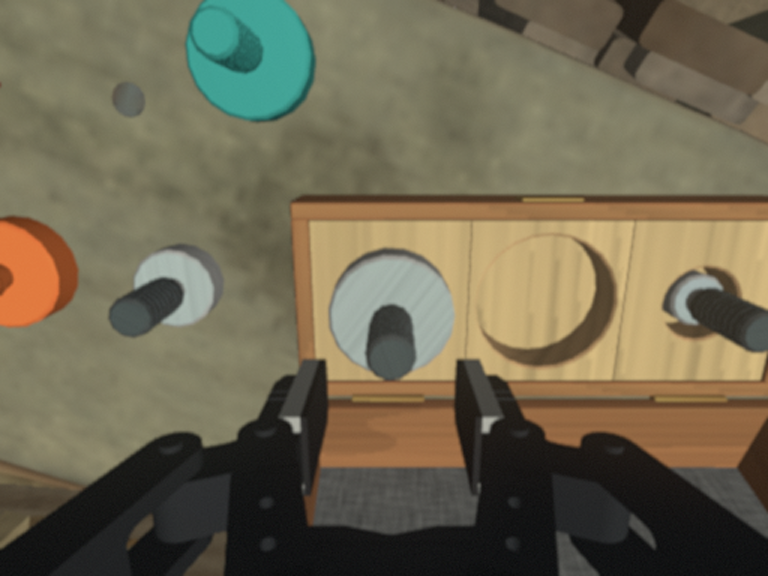

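Emit:
{"method": "drive_tool", "body": {
  "moves": [
    [[0,0,-20],0],
    [[0,0,-40],0],
    [[0,0,-52],0],
    [[0,0,-56],0],
    [[0,0,-56],0],
    [[0,0,-56],0],
    [[0,0,-56],0],
    [[0,0,-56],0]
  ]
}}

```text
time: 13.32
tool_pos: [541.9, -65.9, 84.6]
tcp_rot: [-180.0, 0.1, 171.2]
ft_force: [0.2, 1.0, 0.2]
finger_gap: 40.0
```

Emit:
{"method": "drive_tool", "body": {
  "moves": [
    [[0,0,0],0],
    [[0,0,0],0],
    [[0,0,0],0],
    [[0,0,0],0],
    [[0,0,0],0],
    [[0,0,0],0],
    [[0,0,0],0],
    [[0,0,0],0]
  ],
  "fingers": 10,
  "squeeze": 50
}}

```text
time: 13.98
tool_pos: [541.5, -66.1, 84.2]
tcp_rot: [-180.0, 0.1, 171.2]
ft_force: [-1.4, -0.3, 6.1]
finger_gap: 16.7
```

```bash
python3 - <<'E'
from h import *
s=load('w5')
for n,u,v,z in [('wlarge',546,300,30),('wl left',477,300,30),('wl right',616,297,30),('wl top',555,233,30),('wl bot',540,366,30),('larged',392,311,50),('smalld',697,301,26),('wsmall',701,301,30),('medd',177,288,20),('medh',131,315,64)]:
    print(n,atz(s,u/1.5,v/1.5,z).round(1))
E
```

```text
wlarge [552.3  10.1  30. ]
wl left [547.2 -23.3  30. ]
wl right [556.  44.  30.]
wl top [519.9  16.4  30. ]
wl bot [587.2   4.8  30. ]
larged [539.8 -64.3  50. ]
smalld [565.7  85.6  26. ]
wsmall [564.4  85.1  30. ]
medd [ 521.1 -171.6   20. ]
medh [ 520.2 -172.5   64. ]
```

Emit:
{"method": "drive_tool", "body": {
  "moves": [
    [[0,0,8],0],
    [[0,0,18],0],
    [[3,20,20],0],
    [[7,45,20],0],
    [[10,66,20],0],
    [[11,73,20],0],
    [[11,73,15],0],
    [[11,73,12],0]
  ]
}}

```text
time: 14.65
tool_pos: [551.9, 7.1, 95.1]
tcp_rot: [-180.0, -0.0, 171.3]
ft_force: [-0.2, 0.1, -2.1]
finger_gap: 16.9
```

```bash
python3 - <<'E'
from h import *
snap('wrist','tmp');snap('wrist','tmp')
s=snap('wrist','w6'); print(s['xyz'],s['orientation'],r.sense()['tool_pos'],r.sense()['ft_force'])
im=cv2.imread('pics/w6.png');cv2.imwrite('pics/w6b.png',cv2.resize(im,None,fx=1.5,fy=1.5,interpolation=cv2.INTER_CUBIC))
E
```

```text
[479.33262169  17.01540674 215.82145266] [1.63604859e+02 1.51560474e-02 8.12365250e+01] [551.23009957   6.22617936  94.52139241] [-0.30985003 -0.81522781 -2.44044472]
```

View pics/w6b.png

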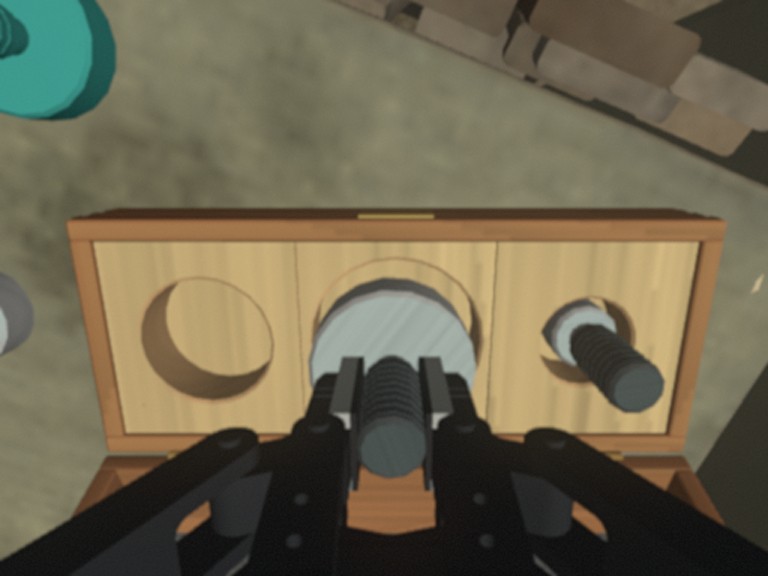

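```bash
python3 - <<'E'
from h import *
s=load('w6')
for n,u,v,z in [('wl left',317,330,30),('wl right',482,330,30),('wl top',398,258,30),('disc top front',393,291,62),('disc bot front',393,279,42),('dl',310,360,62),('dr',475,360,62),('wsmall',587,341,30),('smalld',582,332,26),('wm L',141,338,30),('wm R',273,338,30),('wm T',203,277,30),('wm B',211,400,30)]:
    print(n,atz(s,u/1.5,v/1.5,z).round(1))
E
```

```text
wl left [544.3 -22.9  30. ]
wl right [554.4  42.5  30. ]
wl top [520.2  13.6  30. ]
disc top front [523.7  10.9  62. ]
disc bot front [525.   10.8  42. ]
dl [543.4 -20.4  62. ]
dr [551.9  34.7  62. ]
wsmall [565.6  83.8  30. ]
smalld [563.1  83.4  26. ]
wm L [536.9 -93.5  30. ]
wm R [545. -41.  30.]
wm T [516.1 -62.3  30. ]
wm B [568.3 -72.7  30. ]
```

Emit:
{"method": "drive_tool", "body": {
  "moves": [
    [[1,2,-3],0],
    [[1,2,-8],0],
    [[1,2,-15],0],
    [[1,2,-22],0],
    [[1,2,-29],0],
    [[1,2,-33],0],
    [[1,2,-35],0],
    [[1,2,-35],0]
  ]
}}

```text
time: 15.47
tool_pos: [552.7, 9.2, 60.3]
tcp_rot: [-180.0, -0.0, 171.2]
ft_force: [-1.9, 0.7, 1.5]
finger_gap: 17.3
```

Emit:
{"method": "drive_tool", "body": {
  "moves": [
    [[0,0,0],0],
    [[0,0,0],0],
    [[0,0,0],0],
    [[0,0,-1],0],
    [[0,0,-1],0],
    [[0,0,-1],0],
    [[0,0,-1],0],
    [[0,0,-1],0]
  ]
}}

```text
time: 16.13
tool_pos: [553.2, 9.3, 60.3]
tcp_rot: [180.0, 0.0, 171.2]
ft_force: [-6.1, 1.5, 10.7]
finger_gap: 16.9
```

Emit:
{"method": "drive_tool", "body": {
  "moves": [
    [[0,0,0],0],
    [[0,0,0],0],
    [[0,0,0],0],
    [[0,0,0],0],
    [[0,0,10],0],
    [[0,0,35],0],
    [[0,0,65],0],
    [[0,0,80],0]
  ],
  "fingers": 40
}}

```text
time: 16.8
tool_pos: [554.4, 9.1, 143.3]
tcp_rot: [180.0, 0.2, 171.2]
ft_force: [0.6, 0.3, 1.6]
finger_gap: 39.7
```

Emit:
{"method": "drive_tool", "body": {
  "moves": [
    [[-6,-30,0],0],
    [[-12,-68,0],0],
    [[-19,-106,0],0],
    [[-25,-144,0],0],
    [[-30,-173,-10],0],
    [[-31,-183,-25],0],
    [[-31,-183,-30],0],
    [[-31,-183,-30],0]
  ]
}}

```text
time: 17.47
tool_pos: [520.8, -173.8, 108.1]
tcp_rot: [179.9, -0.2, 171.1]
ft_force: [0.9, 0.2, 0.1]
finger_gap: 40.0
```

```bash
python3 - <<'E'
from h import *
s=snap('wrist','w7'); print(s['xyz'],s['orientation'],r.sense()['tool_pos'])
im=cv2.imread('pics/w7.png');cv2.imwrite('pics/w7b.png',cv2.resize(im,None,fx=1.5,fy=1.5,interpolation=cv2.INTER_CUBIC))
E
```

```text
[ 449.11869402 -163.27902361  229.71667222] [ 1.63646554e+02 -7.76367267e-02  8.11569869e+01] [ 521.42622679 -173.27064063  108.93283894]
```

View pics/w7b.png

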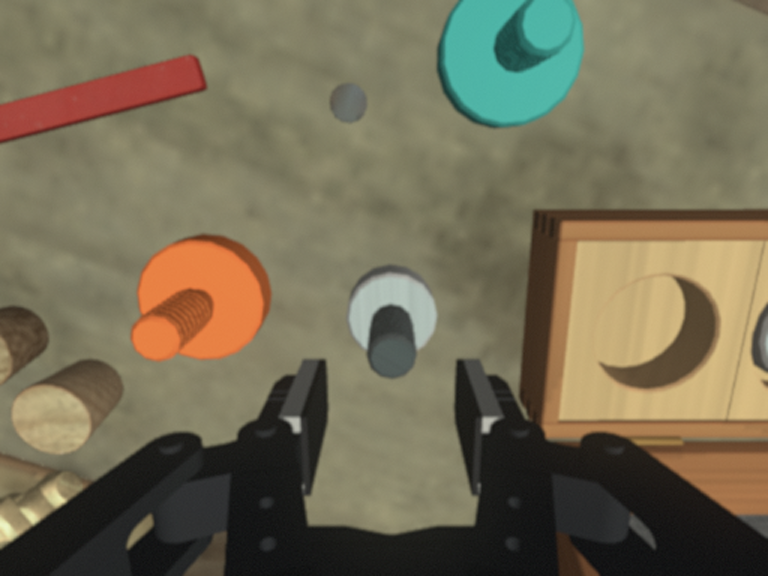

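Medium stands centred between the fingers at (390,350). Down to z = 53.3 (‑56) and grip.

Emit:
{"method": "drive_tool", "body": {
  "moves": [
    [[0,0,-20],0],
    [[0,0,-40],0],
    [[0,0,-52],0],
    [[0,0,-56],0],
    [[0,0,-56],0],
    [[0,0,-56],0],
    [[0,0,-56],0],
    [[0,0,-56],0]
  ]
}}

```text
time: 18.18
tool_pos: [522.9, -174.1, 54.7]
tcp_rot: [-180.0, 0.1, 171.2]
ft_force: [0.1, 0.5, -0.5]
finger_gap: 39.9
```

Emit:
{"method": "drive_tool", "body": {
  "moves": [
    [[0,0,0],0],
    [[0,0,0],0],
    [[0,0,0],0],
    [[0,0,0],0],
    [[0,0,0],0],
    [[0,0,0],0],
    [[0,0,0],0],
    [[0,0,0],0]
  ],
  "fingers": 10
}}

```text
time: 18.85
tool_pos: [522.5, -174.0, 54.2]
tcp_rot: [-180.0, 0.1, 171.2]
ft_force: [-0.6, 0.9, 6.3]
finger_gap: 16.6
```

Emit:
{"method": "drive_tool", "body": {
  "moves": [
    [[0,0,28],0],
    [[0,0,55],0],
    [[3,20,60],0],
    [[10,56,58],0],
    [[16,92,52],0],
    [[19,107,46],0],
    [[19,107,43],0],
    [[19,107,42],0]
  ]
}}

```text
time: 19.52
tool_pos: [540.2, -66.0, 94.2]
tcp_rot: [-180.0, -0.1, 171.4]
ft_force: [1.0, -0.3, -2.1]
finger_gap: 16.5
```

```bash
python3 - <<'E'
from h import *
snap('wrist','tmp');snap('wrist','tmp')
s=snap('wrist','w8'); print(s['xyz'],s['orientation'],r.sense()['tool_pos'],r.sense()['ft_force'])
im=cv2.imread('pics/w8.png');cv2.imwrite('pics/w8b.png',cv2.resize(im,None,fx=1.5,fy=1.5,interpolation=cv2.INTER_CUBIC))
E
```

```text
[468.64401454 -56.78545786 216.34325333] [1.63553264e+02 4.63079188e-03 8.12549808e+01] [540.71805547 -67.76758232  95.17309513] [ 0.5664924   0.90167025 -1.01231112]
```

View pics/w8b.png

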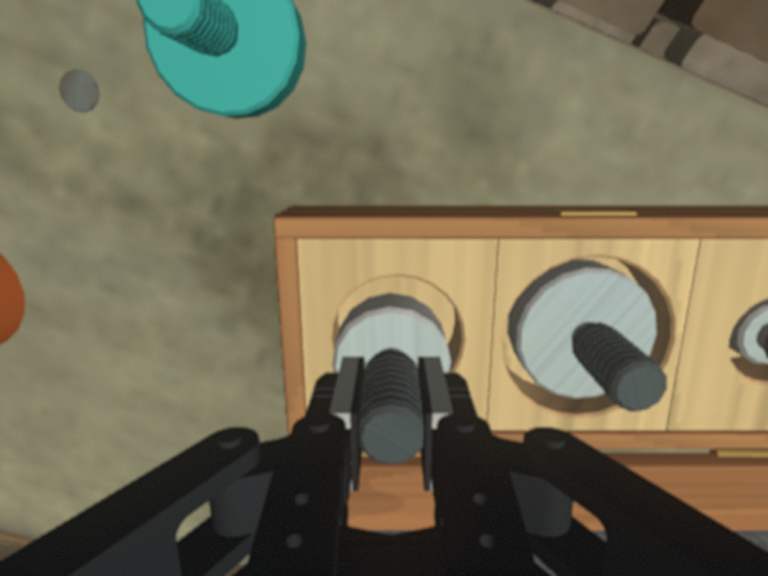

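```bash
python3 - <<'E'
from h import *
s=load('w8')
for n,u,v,z in [('L',336,335,30),('R',463,335,30),('T',396,275,30),('disc top front',393,307,62),('disc bot front',393,295,42),('dl',334,350,62),('dr',450,350,62),('large d',587,331,26),('wl T',585,255,30),('wl L',504,335,30),('wl R',675,335,30)]:
    print(n,atz(s,u/1.5,v/1.5,z).round(1))
E
```

```text
L [537.3 -89.6  30. ]
R [545.1 -39.   30. ]
T [516.3 -62.   30. ]
disc top front [518.7 -63.7  62. ]
disc bot front [520.6 -63.9  42. ]
dl [530.7 -85.6  62. ]
dr [536.7 -47.   62. ]
large d [552.7  11.9  26. ]
wl T [519.5  11.   30. ]
wl L [547.6 -22.7  30. ]
wl R [558.1  45.4  30. ]
```

Emit:
{"method": "drive_tool", "body": {
  "moves": [
    [[1,2,-3],0],
    [[1,2,-8],0],
    [[1,2,-15],0],
    [[1,2,-22],0],
    [[1,2,-29],0],
    [[1,2,-33],0],
    [[1,2,-35],0],
    [[1,2,-35],0]
  ]
}}

```text
time: 20.33
tool_pos: [544.2, -65.3, 64.8]
tcp_rot: [-180.0, 0.2, 171.2]
ft_force: [-13.9, 3.4, 37.1]
finger_gap: 16.6
```

Emit:
{"method": "drive_tool", "body": {
  "moves": [
    [[0,0,0],0],
    [[0,0,0],0],
    [[0,0,0],0],
    [[0,0,-1],0],
    [[0,0,-1],0],
    [[0,0,-1],0],
    [[0,0,-1],0],
    [[0,0,-1],0]
  ]
}}

```text
time: 21.0
tool_pos: [544.5, -65.5, 64.7]
tcp_rot: [-180.0, 0.3, 171.2]
ft_force: [-17.5, 2.5, 43.4]
finger_gap: 16.8
```

Emit:
{"method": "drive_tool", "body": {
  "moves": [
    [[0,0,3],0],
    [[0,0,5],0],
    [[0,0,5],0],
    [[0,0,5],0],
    [[0,0,5],0],
    [[0,0,5],0],
    [[0,0,5],0],
    [[0,0,5],0]
  ]
}}

```text
time: 21.67
tool_pos: [542.5, -65.0, 64.9]
tcp_rot: [-180.0, 0.1, 171.2]
ft_force: [-3.0, 0.5, 10.6]
finger_gap: 16.5
```

```bash
python3 - <<'E'
from h import *
s=snap('wrist','w9'); 
im=cv2.imread('pics/w9.png');cv2.imwrite('pics/w9b.png',cv2.resize(im,None,fx=1.5,fy=1.5,interpolation=cv2.INTER_CUBIC))
E
```

```text
(no output)
```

View pics/w9b.png

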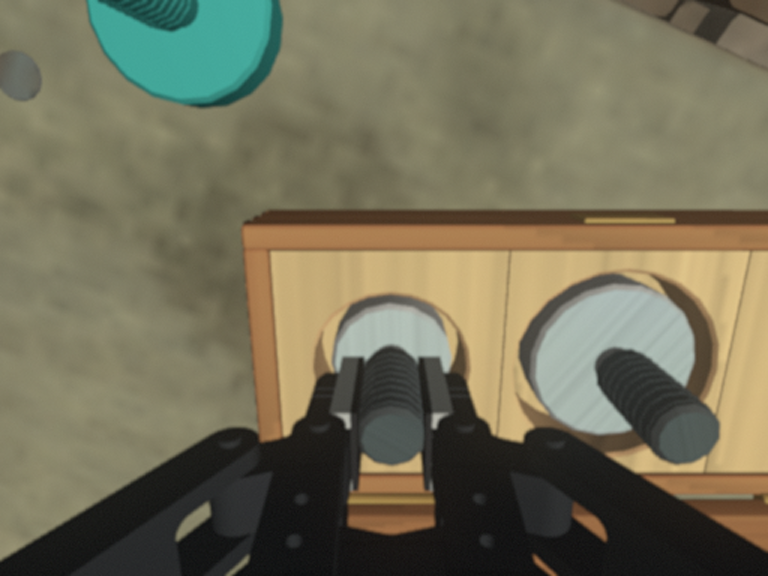

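Emit:
{"method": "drive_tool", "body": {
  "moves": [
    [[0,0,0],0],
    [[0,0,0],0],
    [[0,0,0],0],
    [[0,0,0],0],
    [[0,0,8],0],
    [[0,0,30],0],
    [[0,0,60],0],
    [[0,0,80],0]
  ],
  "fingers": 40
}}

```text
time: 22.38
tool_pos: [542.3, -64.9, 146.8]
tcp_rot: [-180.0, 0.1, 171.2]
ft_force: [0.9, -0.1, 0.2]
finger_gap: 40.1
```

Emit:
{"method": "drive_tool", "body": {
  "moves": [
    [[-15,15,10],0],
    [[-40,40,30],0],
    [[-60,60,50],0],
    [[-70,72,70],0],
    [[-70,75,80],0],
    [[-70,75,80],0],
    [[-70,75,80],0],
    [[-70,75,80],0]
  ]
}}

```text
time: 23.05
tool_pos: [472.0, 9.6, 223.2]
tcp_rot: [-180.0, -0.1, 171.2]
ft_force: [0.6, -0.2, -0.4]
finger_gap: 40.1
```

```bash
python3 - <<'E'
from h import *
s=snap('wrist','w10'); snap('scene','s10');snap('top','t10')
crop('w10',80,190,430,384,2,'w10b'); crop('scene','' or 0,0,1,1,1,'x') if 0 else crop('s10',170,130,300,270,5,'s10b')
crop('t10',140,100,280,230,5,'t10b')
E
```

```text
(no output)
```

View pics/w10b.png

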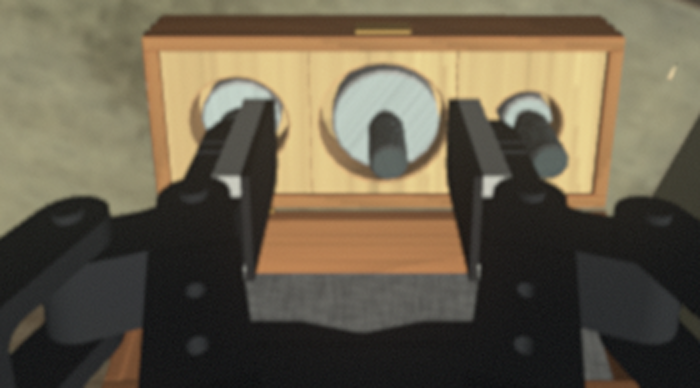

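View pics/s10b.png

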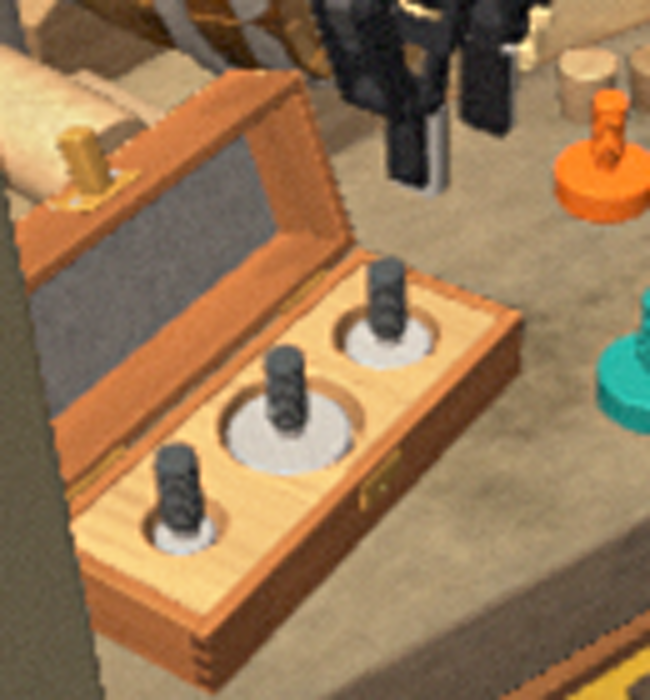

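```bash
python3 - <<'E'
from h import *
s=load('s10');t=load('t10')
def tri(a,b):
    M=np.c_[a[1],-b[1]];k=np.linalg.lstsq(M,b[0]-a[0],rcond=None)[0];return (a[0]+a[1]*k[0]).round(1),(b[0]+b[1]*k[1]).round(1)
for n,u,v,c in (('med',386,265,(541.5,-65,70)),('large',285,353,(552.5,9.5,70)),('small',178,454,(564.5,83.5,70))):
    p=proj(s,c);print(n,((p-[170,130])*5).round(),u,v, 'disc',((proj(s,(c[0],c[1],26))-[170,130])*5).round(), 'dz/px', ((proj(s,(c[0],c[1],75))-p)*5).round(1))
E
```

```text
med [381. 274.] 386 265 disc [384. 347.] dz/px [-0.3 -8.5]
large [283. 365.] 285 353 disc [289. 439.] dz/px [-0.7 -8.7]
small [170. 466.] 178 454 disc [181. 541.] dz/px [-1.3 -8.8]
```

View pics/t10b.png

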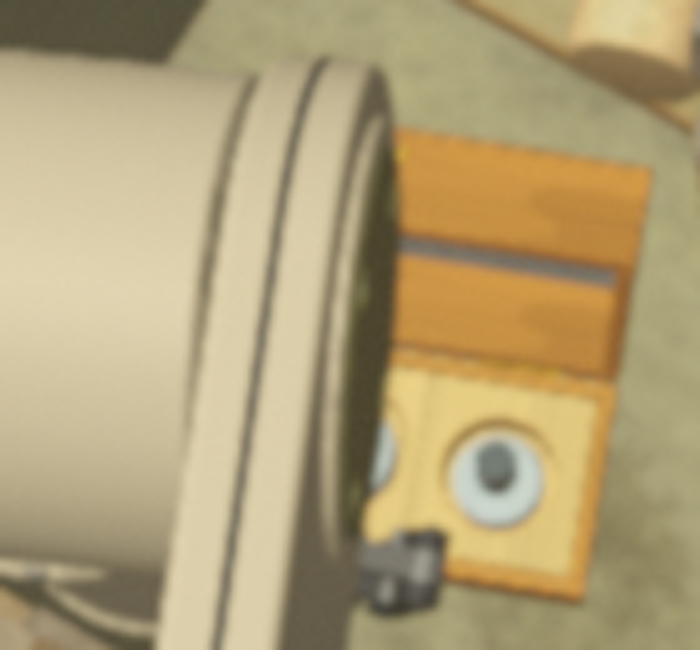

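Emit:
{"method": "drive_tool", "body": {
  "moves": [
    [[30,-3,8],0],
    [[68,-7,16],0],
    [[106,-11,16],0],
    [[140,-15,16],0],
    [[165,-16,16],0],
    [[168,-16,16],0],
    [[168,-16,16],0],
    [[168,-16,16],0]
  ],
  "fingers": 45,
  "squeeze": 20
}}

```text
time: 23.87
tool_pos: [639.2, -6.1, 238.9]
tcp_rot: [-180.0, -0.1, 171.2]
ft_force: [-0.1, 1.1, -0.4]
finger_gap: 45.3
```

```bash
python3 - <<'E'
from h import *
s=snap('wrist','w11'); print(s['xyz'],s['orientation'],r.sense()['tool_pos'])
im=cv2.imread('pics/w11.png');cv2.imwrite('pics/w11b.png',cv2.resize(im,None,fx=1.5,fy=1.5,interpolation=cv2.INTER_CUBIC))
E
```

```text
[567.58883659   4.52748098 360.51767103] [ 1.63644392e+02 -7.83471225e-03  8.12392077e+01] [639.03091759  -5.95666658 239.50291393]
```

View pics/w11b.png

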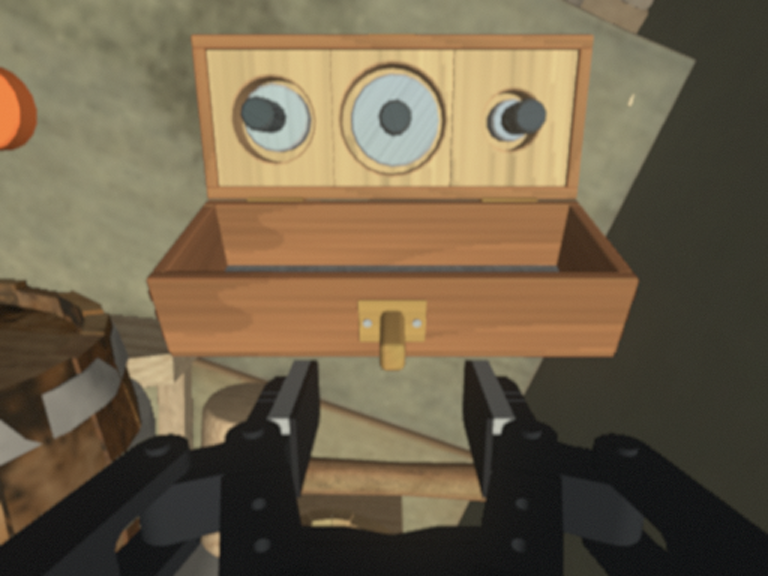

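```bash
python3 - <<'E'
from h import *
s=load('w11');t=load('top0')
yaw=np.radians(-8.7);X=np.array([np.cos(yaw),np.sin(yaw),0]);Z=np.array([0,0,1.])
H=np.array([599.5,1.2,38])
def P(H,th,a,b): # a out from hinge (front), b above
    c,sn=np.cos(th),np.sin(th); return H+X*(-a*c+b*sn)+Z*(a*sn+b*c)
for th in(1.8,1.85,1.9,1.95):
    print(th,'wrist tip',(proj(s,P(H,th,126,25))*1.5).round(),'base',(proj(s,P(H,th,96,25))*1.5).round(),'edges',(proj(s,P(H,th,96,0))*1.5).round(),(proj(s,P(H,th,96,50))*1.5).round(),'top tip',((proj(t,P(H,th,126,25))-[140,100])*5).round(),P(H,th,121,25).round(1))
print('hinge proj',(proj(s,H)*1.5).round())
E
```

```text
1.8 wrist tip [394. 346.] base [394. 310.] edges [394. 266.] [394. 351.] top tip [349. 132.] [650.7  -6.6 150.2]
1.85 wrist tip [394. 355.] base [394. 317.] edges [394. 274.] [394. 355.] top tip [353. 121.] [656.2  -7.5 147.4]
1.9 wrist tip [394. 364.] base [394. 323.] edges [394. 283.] [394. 359.] top tip [356. 110.] [661.6  -8.3 144.4]
1.95 wrist tip [394. 371.] base [394. 329.] edges [394. 291.] [393. 362.] top tip [359. 100.] [666.7  -9.1 141.1]
hinge proj [393. 199.]
```

Emit:
{"method": "drive_tool", "body": {
  "moves": [
    [[8,-1,-15],0],
    [[16,-2,-35],0],
    [[18,-2,-60],0],
    [[18,-2,-80],0],
    [[18,-2,-89],0],
    [[18,-2,-91],0],
    [[18,-2,-91],0],
    [[18,-2,-91],0]
  ]
}}

```text
time: 24.58
tool_pos: [658.5, -7.8, 151.3]
tcp_rot: [180.0, 0.1, 171.2]
ft_force: [0.3, -0.3, 0.4]
finger_gap: 44.7
```

Emit:
{"method": "drive_tool", "body": {
  "moves": [
    [[0,0,0],0],
    [[0,0,0],0],
    [[0,0,0],0],
    [[0,0,0],0],
    [[0,0,0],0],
    [[0,0,0],0],
    [[0,0,0],0],
    [[0,0,0],0]
  ],
  "fingers": 5,
  "squeeze": 20
}}

```text
time: 25.25
tool_pos: [658.9, -8.6, 150.7]
tcp_rot: [-180.0, 0.2, 171.2]
ft_force: [0.4, -5.3, 5.9]
finger_gap: 11.4
```

```bash
python3 - <<'E'
import numpy as np
yaw=np.radians(-8.7);x=np.cos(yaw),np.sin(yaw)
f=lambda th:(-121*np.cos(th)+25*np.sin(th),121*np.sin(th)+25*np.cos(th))
a=f(1.87)
for th in np.arange(1.87,-0.01,-0.085):
    b=f(th);d=b[0]-a[0];print(round(th,3),np.round([d*x[0],d*x[1],b[1]-a[1]],1))
E
```

```text
1.87 [ 0. -0.  0.]
1.785 [-9.3  1.4  4.7]
1.7 [-19.    2.9   8.5]
1.615 [-28.9   4.4  11.5]
1.53 [-39.1   6.   13.7]
1.445 [-49.4   7.6  14.9]
1.36 [-59.7   9.1  15.3]
1.275 [-70.1  10.7  14.8]
1.19 [-80.4  12.3  13.4]
1.105 [-90.5  13.9  11.1]
1.02 [-100.4   15.4    7.9]
0.935 [-110.    16.8    3.9]
0.85 [-119.2   18.2   -0.9]
0.765 [-128.    19.6   -6.4]
0.68 [-136.3   20.9  -12.7]
0.595 [-144.1   22.   -19.7]
0.51 [-151.2   23.1  -27.4]
0.425 [-157.6   24.1  -35.6]
0.34 [-163.4   25.   -44.3]
0.255 [-168.4   25.8  -53.5]
0.17 [-172.6   26.4  -63.1]
0.085 [-175.9   26.9  -73.1]
0.0 [-178.5   27.3  -83.3]
```

Gripped the bar (11.4 mm). Follow the arc.

Emit:
{"method": "drive_tool", "body": {
  "moves": [
    [[-5,1,2],0],
    [[-14,2,7],0],
    [[-24,4,10],0],
    [[-34,5,13],0],
    [[-44,7,14],0],
    [[-55,8,15],0],
    [[-65,10,15],0],
    [[-70,11,15],0]
  ]
}}

```text
time: 25.92
tool_pos: [588.2, 2.4, 165.3]
tcp_rot: [-179.9, 0.2, 171.2]
ft_force: [3.4, -6.8, -0.1]
finger_gap: 11.2
```

Emit:
{"method": "drive_tool", "body": {
  "moves": [
    [[-10,1,-1],0],
    [[-20,3,-4],0],
    [[-30,4,-7],0],
    [[-40,6,-11],0],
    [[-49,7,-16],0],
    [[-58,9,-21],0],
    [[-66,10,-28],0],
    [[-70,10,-31],0]
  ]
}}

```text
time: 26.58
tool_pos: [517.6, 13.2, 133.7]
tcp_rot: [180.0, 0.1, 171.2]
ft_force: [1.0, -0.6, 3.3]
finger_gap: 11.4
```

Emit:
{"method": "drive_tool", "body": {
  "moves": [
    [[-4,1,-4],0],
    [[-11,2,-12],0],
    [[-18,3,-20],0],
    [[-23,4,-28],0],
    [[-28,5,-37],0],
    [[-32,5,-47],0],
    [[-36,6,-57],0],
    [[-37,6,-60],0]
  ]
}}

```text
time: 27.25
tool_pos: [480.3, 19.1, 72.0]
tcp_rot: [-180.0, -0.0, 171.2]
ft_force: [-0.4, -3.4, 2.3]
finger_gap: 11.3
```

```bash
python3 - <<'E'
from h import *
snap('scene','s12');crop('s12',150,100,300,270,4,'s12b')
E
```

```text
(no output)
```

View pics/s12b.png

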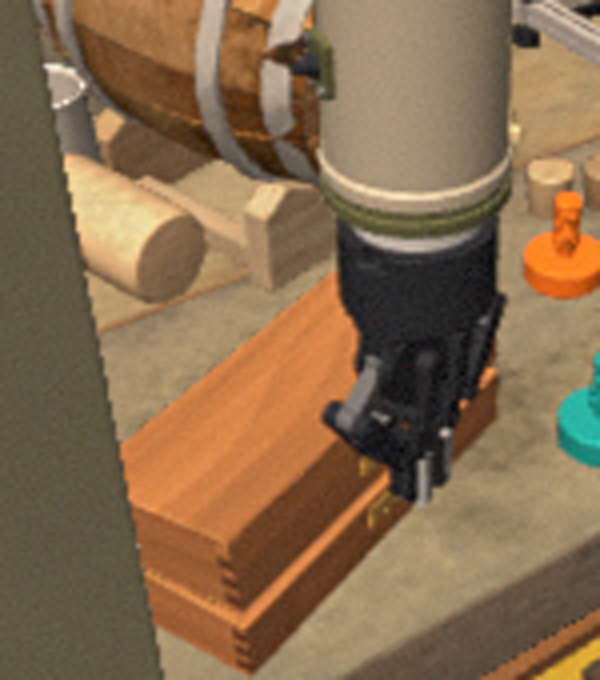

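Nearly shut, a small gap at the front. Continue down, a little past the computed stop.

Emit:
{"method": "drive_tool", "body": {
  "moves": [
    [[0,0,-3],0],
    [[-1,0,-6],0],
    [[-1,0,-8],0],
    [[-1,0,-9],0],
    [[-1,0,-10],0],
    [[-1,0,-10],0],
    [[-1,0,-10],0],
    [[-1,0,-10],0]
  ]
}}

```text
time: 27.97
tool_pos: [478.5, 19.3, 62.6]
tcp_rot: [-180.0, -0.2, 171.2]
ft_force: [-5.3, -2.6, 1.5]
finger_gap: 11.7
```

Emit:
{"method": "drive_tool", "body": {
  "moves": [
    [[0,0,-1],0],
    [[0,0,-2],0],
    [[0,0,-3],0],
    [[0,0,-4],0],
    [[0,0,-4],0],
    [[0,0,-4],0],
    [[0,0,-4],0],
    [[0,0,-4],0]
  ]
}}

```text
time: 28.63
tool_pos: [478.6, 19.3, 60.9]
tcp_rot: [-180.0, -0.2, 171.2]
ft_force: [-19.7, -2.2, 28.6]
finger_gap: 11.5
```

```bash
python3 - <<'E'
from h import *
snap('scene','s13');crop('s13',150,130,300,270,5,'s13b')
E
```

```text
(no output)
```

View pics/s13b.png

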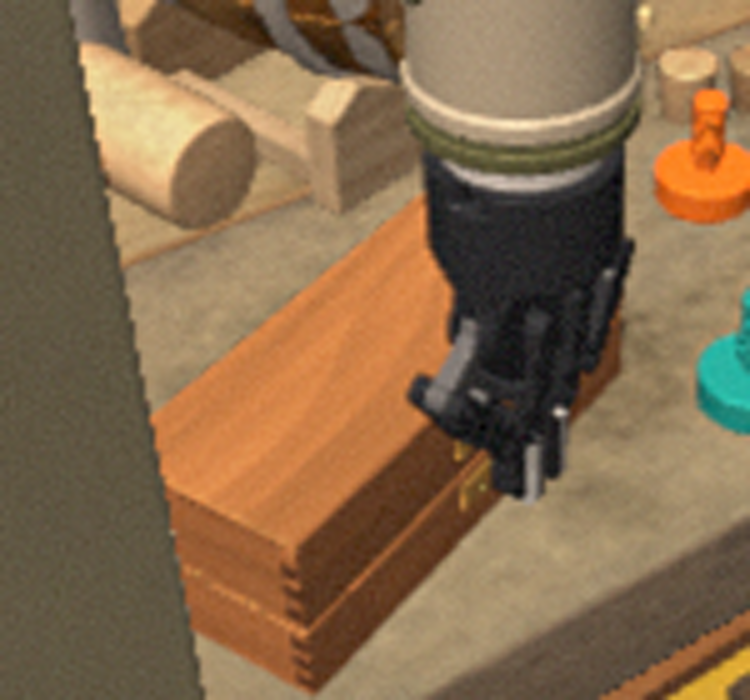

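Emit:
{"method": "drive_tool", "body": {
  "moves": [
    [[0,0,2],0],
    [[0,0,2],0],
    [[0,0,2],0],
    [[0,0,2],0],
    [[0,0,2],0],
    [[0,0,2],0],
    [[0,0,2],0],
    [[0,0,2],0]
  ],
  "fingers": 40
}}

```text
time: 29.35
tool_pos: [479.9, 19.2, 61.2]
tcp_rot: [180.0, -0.0, 171.2]
ft_force: [-1.1, -0.5, -0.1]
finger_gap: 39.7
```

Emit:
{"method": "drive_tool", "body": {
  "moves": [
    [[-5,0,0],0],
    [[-15,0,5],0],
    [[-25,0,25],0],
    [[-35,0,60],0],
    [[-45,0,95],0],
    [[-50,0,130],0],
    [[-50,0,150],0],
    [[-50,0,150],0]
  ]
}}

```text
time: 30.02
tool_pos: [432.3, 19.0, 217.2]
tcp_rot: [180.0, 0.5, 171.2]
ft_force: [0.0, 0.6, 0.1]
finger_gap: 40.0
```

```bash
python3 - <<'E'
from h import *
snap('scene','s14');crop('s14',150,130,300,270,5,'s14b')
snap('wrist','w14');print(r.sense()['tool_pos'],r.sense()['ft_force'])
E
```

```text
[430.40060485  19.13662477 212.22545093] [-0.07376452 -0.17240662 -0.47596026]
```

View pics/s14b.png

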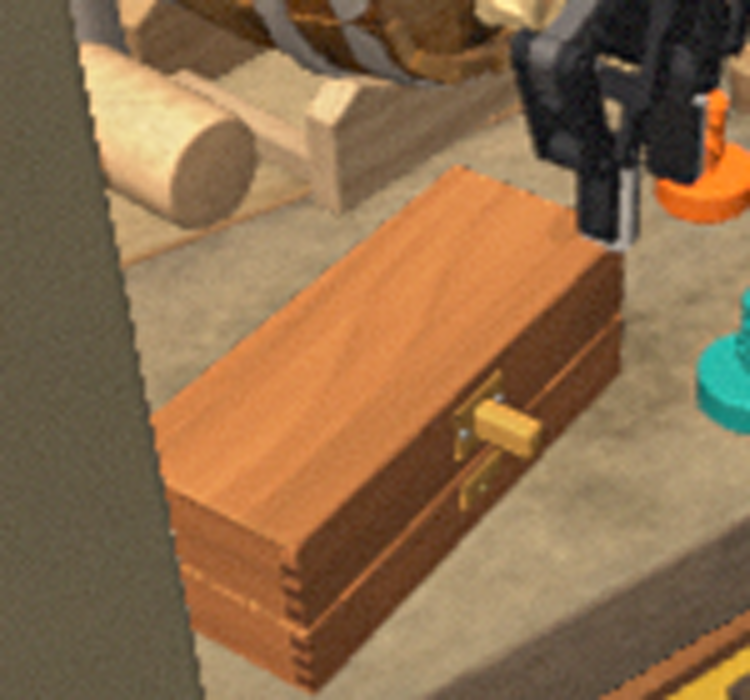

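View pics/w14.png

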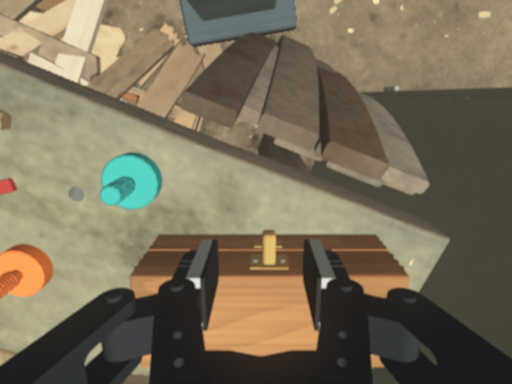

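```bash
python3 - <<'E'
from h import *
s=load('s14');yaw=np.radians(-8.7);X=np.array([np.cos(yaw),np.sin(yaw),0]);Y=np.array([-X[1],X[0],0]);Z=np.array([0,0,1.])
H=np.array([599.5,1.2,38])
for th in(0,.05,.1,.15):
    P=lambda a,b,y:((proj(s,H+X*(-a*np.cos(th)+b*np.sin(th))+Y*y+Z*(a*np.sin(th)+b*np.cos(th)))-[150,130])*5).round()
    print(th,'tip',P(126,25,0),'FLtop',P(96,50,119),'FLbot',P(96,0,119),'FRtop',P(96,50,-119),'FRbot',P(96,0,-119))
crop('s14',200,230,230,275,16,'s14c')
E
```

```text
0 tip [535. 443.] FLtop [292. 549.] FLbot [304. 637.] FRtop [623. 228.] FRbot [621. 312.]
0.05 tip [532. 431.] FLtop [286. 538.] FLbot [303. 629.] FRtop [618. 218.] FRbot [621. 304.]
0.1 tip [528. 419.] FLtop [279. 526.] FLbot [301. 620.] FRtop [613. 208.] FRbot [620. 296.]
0.15 tip [524. 406.] FLtop [271. 514.] FLbot [299. 611.] FRtop [608. 198.] FRbot [619. 288.]
```

View pics/s14c.png

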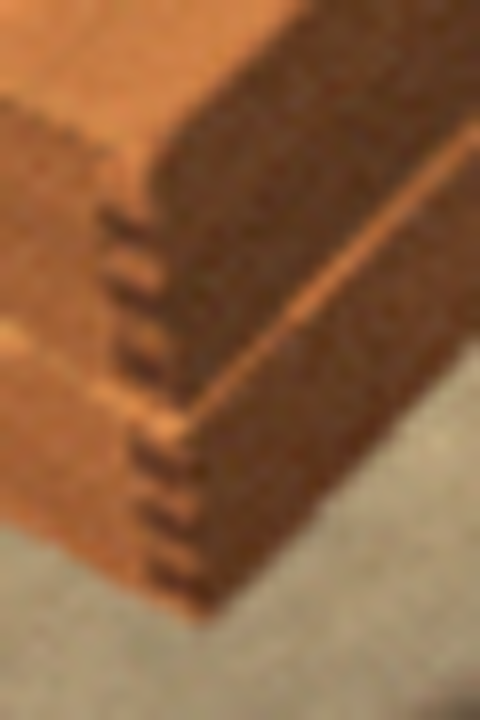

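Emit:
{"method": "drive_tool", "body": {
  "moves": [
    [[0,0,0],0],
    [[0,0,0],0],
    [[0,0,0],0],
    [[0,0,0],0],
    [[0,0,0],0],
    [[0,0,0],0],
    [[0,0,0],0],
    [[0,0,0],0]
  ]
}}

```text
time: 30.78
tool_pos: [429.9, 19.2, 211.2]
tcp_rot: [-180.0, -0.0, 171.2]
ft_force: [0.3, 0.8, 0.2]
finger_gap: 40.0
```

```bash
python3 -c "
from bench import r
print(r.hand_in())"
```

```text
the job is handed in; nothing more can be done
None
```

All three gauges are in their own wells, the lid is shut, and the job was handed in at about 31 s of the allowed 104 s. I set the medium gauge aside on the bench, moved the small and then the large one into place, put the medium one in last, and swung the lid shut by its pull.

- **Gauges:** the wrist and scene pictures, taken with the lid still open, showed each gauge upright and near the middle of its bore. All three sat at about the same level. The scene camera put the handle tops about 6 mm higher than my geometry predicted, by nearly the same amount for all three, so I took this as camera calibration. I had no direct measurement of how deep they sit.
- **Lid:** the last scene picture matches a lid angle of about 0 to 0.01 rad. The pull came to rest firmly at about 28 N. The gripper then let go and stood clear.
- **One disagreement:** when I lowered the medium gauge, it met resistance about 5 mm early, with a force reading of about 43 N on the wrist. I eased off and released it, and it looked fully seated afterwards. I never found out why, and I can't say whether any of that force counts against the 40 N limit for the arm and gripper body.

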